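Put the second cup away behind the rack's rail

TASK

Put the loose orange cup away in the empty place of the cup rack, marked by the cork mat: slide it through the gap in the low front rail, in under the wire deck, then sideways behind the rail until you feel it gently meet the wooden end panel beside the mat. Let go of it there, standing upright and wholly behind the rail with its handle pointing straight to the front like its twin's, and disturb nothing else.

Things in the scene. Friction and masses are not known exactly. Their poses are not given: they have to be found in the camera images.
- cup: The loose orange ceramic cup to put away, standing to the right of the rack. 72 mm across, 84 mm tall, about 260 g. Origin: centre of its underside, z up. A loop handle of 14 mm round bar sticks out to its own -x (at the start roughly towards the robot): upright bar 64 mm from the cup's axis, 30 to 64 mm high; outermost point 71 mm from the axis.
- cup_handle (a point): Grip point on the upright bar of the loose cup's handle: 62 mm from the cup's axis towards its -x, 48 mm above its underside; axes as the cup's. Pinch the 14 mm bar from its two sides (along the cup's y).
- rack: The fixed cup rack on the sideboard top (it has no floor). Origin: on the top, under the middle of the front rail; x into the rack (away from the robot), y left, z up. Cups stand at x about 79 mm, y +-108 mm. Front rail: 8 mm steel bar at x = 0, top 26 mm high, in two pieces, |y| 42 to 156 mm. Back rail: 8 mm bar at x = 136 mm, 35 mm high.
- rack_gap (a point): Middle of the 84 mm wide gap between the two pieces of the front rail, 22 mm above the sideboard top (rack x = 0, y = 0); axes as the rack's.
- rack_deck (a point): Middle of the front bar of the rack's overhead deck (five 8 mm steel bars along y): rack x = 44 mm, y = 0, 110 mm high. The deck spans rack x 40 to 140 mm, |y| < 159 mm, height 106 to 114 mm. A cup cannot be lifted over the rail beneath it, and an upright gripper meets it before reaching a handle behind the rail: lean the tool back.
- end_left: Fixed wooden end panel at the rack's left (+y) end, 8 mm thick (y), 85 mm deep (x), 105 mm tall. Origin: centre of its lower edge, at rack x = 97.5 mm, y = 151 mm; its inner face is at rack y = 147 mm.
- end_right: The same panel at the rack's right (-y) end; its origin at rack y = -151 mm, inner face at rack y = -147 mm.
- mat: Thin round cork mat, 80 mm across, 1 mm thick and too soft to catch on, lying in the empty place of the rack (left or right). Origin: its centre; a cup touching the end panel stands about 3 mm off this centre.
- twin: The identical cup that already stands in the other place of the rack, handle to the front. Leave it alone. Origin as the loose cup's.
- bottle: Empty amber rum bottle, 74 mm across, 300 mm tall, standing to the right. Leave alone. Origin: centre of its underside.
- jigger: Stainless double-cone jigger, 48 mm across, 85 mm tall, standing to the right. Leave alone. Origin: centre of its underside.
- bucket: Clear glass ice bucket, 136 mm across, 130 mm tall, with a steel spring tong clipped over its rim (top at 175 mm), standing to the left. Leave alone. Origin: centre of its underside.
Not all that is in view belongs to the job. What is shaped like the cup but turquoise is not meant.

How it is judged:
By the outcome, as a careful person would: the job done as asked, in the order asked, and still so for the second after the job is handed in, with the robot touching nothing.
It also fails if it takes over 51 s, if anything falls off the work surface, if the arm or the gripper's body presses on something with over 40 N, if the wrist force passes 120 N, or if a joint passes its speed limit or range.

ROBOT

A 6-joint arm with a two-finger parallel gripper is mounted at the origin on the work surface. World frame = base frame: x ahead of the robot, y to its left, z up, the work surface at z = 0. Lengths are in m, angles in rad, forces in N, time in s.
With the tool pointing down it reaches from about 0.375 to 0.975 m from the base axis. Payload 3.8 kg.
Tool frame: the origin (TCP) lies midway between the tips of the shut fingers; the grasp point (between the pads) lies 19 mm behind it; z points along the fingers, y is the line along which they close (so a half turn about z gives the same grasp; the last joint's range is limited). The gripper opens to 85 mm and grips with 20 to 120 N. Pads are 22 mm wide; open, the fingers measure 114 mm over their backs; the gripper's body (76 mm by 85 mm) begins 54 mm behind the grasp point. The pads swing forward as they close: fully open they stand 13 mm farther back than shut.
Start: joints at [1.162, 0.264, 1.604, -0, 1.274, -0.037], TCP at [0.245, 0.629, 0.231] pointing down, gripper open.
Joint ranges: [-2.63, 2.63], [-0.94, 2.18], [0.31, 2.57], [-1.31, 4.45], [0, 2.66], [-2.55, 2.55]. Speed limits (rad/s): [2.57, 2.57, 3.14, 3.14, 3.14, 3.14].

INTERFACE

Orientations are given as a rotation vector (axis times angle).
In Python, from cell import telemetry, get_image, calibration, job gives the robot as it stands.
- The arm moves only by the tool jog_arm, never from a script. Its argument "increments" is a list of rows, each a list of 3 entries, a list of its own where there are three numbers: the shift along the tool's x, y, z in mm, then the turn, a rotation vector about the tool's x, y, z in rad, then the closure, from 0 (fully open) to 1 (shut). In form: [[[tx, ty, tz], [wx, wy, wz], hand], ...]. A call has 1 to 12 rows; each row is the pose to reach, as a shift and turn from the pose commanded when the call began, along the tool's axes at that moment; what a row does not reach only later rows make up. A row lasts 1/10 s, in which the tool goes at most 50 mm and 8.59 degrees, less where a joint would pass 70% of its speed; a pose out of reach is approached as far as the arm can. A call with a gripper value outside its range is refused whole. The fingers move at their own pace and stop on an object; the grip force is fixed at half the most. Time passes only in rows, so rows that repeat a pose let the fingers close. It gives the time, the measured TCP pose, the force, the opening and the grip force at its end, in the units of the state.
- telemetry.sense(): the state, without advancing time (a new reading comes with each control period).
- get_image(name): name is "scene" or "side" or "wrist"; returns (picture, depth): 420x560x3 uint8, red, green, blue; 420x560 float32, m along the optical axis (not along the pixel's ray), 0 where there is no reading.
- calibration(name): a dict with "fx", "fy", "cx", "cy" (pixels), "T" (4x4, takes a point from camera to world coordinates). Camera axes: x right, y up, looking along -z (the intrinsics and any distortion apply to the point x, -y, -z); pixel columns grow to the right and rows downward; lengths in m; the calibration is good to about 2 mm. A picture is of the moment at which its call begins: read the wrist's pose just before it. calibration takes no time and is no camera call; for the wrist camera it gives the pose at the moment of the call.
- job.job_done(): hands the job in; it is judged then, once.
The state is a dict: "time_s": time; "joints": joint angles; "qvel": joint speeds; "joint_torque": joint torques, N m; "position": TCP position; "ee_rot": TCP orientation; "contact_force": force on the tool from outside, world axes, zero at the start; "torque": the same for the moment, N m; "width": finger opening in m; "grasp_force": force on a finger pad.
Only numpy, scipy, OpenCV 4.12 (cv2) and the standard library are available. Lean on these libraries where they do the work, as an engineer would, in place of code of your own. Each camera call takes 0.05 s, during which the arm holds its last target. There are 200 camera calls.

## Working session

There is one attempt and no reset: what is moved stays moved. The work goes in short steps, Python scripts to look and compute and a tool call to move; the robot and the scene stay as the last step left them, time stands still between calls to the robot, and variables do not carry over. Pictures are saved under pics/ and viewed, at most 13 in all, crops included, and the job is handed in when it is done.

Besides the shell and the picture viewer there is one more tool, called after "Emit:" as name(argument=value, ...), one argument or row to a line, values as JSON. jog_arm: Moves the arm, as the interface text tells. Its arguments: {"type":"object","properties":{"increments":{"type":"array","items":{"type":"array"}}},"required":["increments"]}

```bash
ls; mkdir -p pics
cat > h.py <<'E'
import numpy as np, cv2
from cell import telemetry, get_image, calibration, job
from scipy.spatial.transform import Rotation as R
def grab(n):
    c=calibration(n); im,d=get_image(n); return im,d,c
def cloud(d,c):
    v,u=np.mgrid[:d.shape[0],:d.shape[1]]
    p=np.stack([(u-c['cx'])/c['fx']*d,-(v-c['cy'])/c['fy']*d,-d],-1)
    T=np.array(c['T']); return p@T[:3,:3].T+T[:3,3]
E
python3 - <<'E'
from h import *
print(telemetry.sense())
for n in('scene','side'):
    im,d,c=grab(n); print({k:np.round(v,3).tolist() for k,v in c.items()})
    cv2.imwrite(f'pics/{n}0.png',im[...,::-1]); np.savez(f'{n}0.npz',im=im,d=d,P=cloud(d,c))
E
```

```text
pics
{'time_s': 0.0, 'joints': array([ 1.16207257e+00,  2.64745820e-01,  1.60538043e+00, -2.71588337e-05,
        1.27372562e+00, -3.69044283e-02]), 'qvel': array([-3.04455382e-04,  6.71702240e-05,  6.62536983e-04,  2.48175253e-03,
        3.34072510e-04,  6.65636305e-04]), 'joint_torque': array([-4.71199382e-04, -5.15112233e+01, -3.67312181e+01, -8.73100589e-05,
        1.29751328e-02,  5.45821069e-05]), 'position': array([0.24495226, 0.62818826, 0.22996352]), 'ee_rot': array([-0.5805936 , -3.08699303,  0.00346953]), 'contact_force': array([-0.08941969, -0.20685604, -0.33120456]), 'torque': array([-0.0130294 ,  0.01519103,  0.03242616]), 'grasp_force': 0.0, 'width': 0.08531534453474211}
{'fx': 440.892, 'fy': 440.892, 'cx': 280.418, 'cy': 209.263, 'T': [[0.4, -0.787, 0.47, 1.158], [0.917, 0.348, -0.196, -0.26], [-0.009, 0.51, 0.86, 1.219], [0.0, 0.0, 0.0, 1.0]]}
{'fx': 398.57, 'fy': 398.57, 'cx': 281.363, 'cy': 211.357, 'T': [[0.726, 0.343, -0.596, -0.097], [-0.687, 0.384, -0.616, -0.637], [0.018, 0.857, 0.515, 0.64], [0.0, 0.0, 0.0, 1.0]]}
```

View pics/scene0.png

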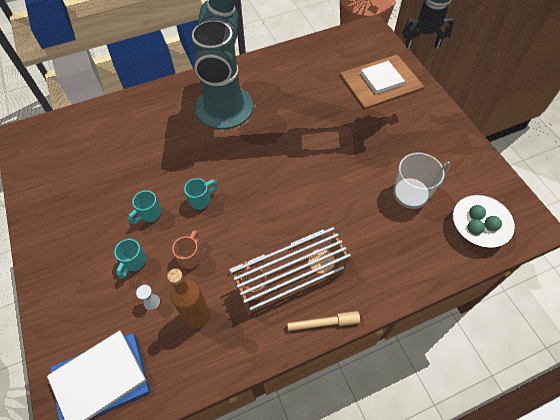

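View pics/side0.png

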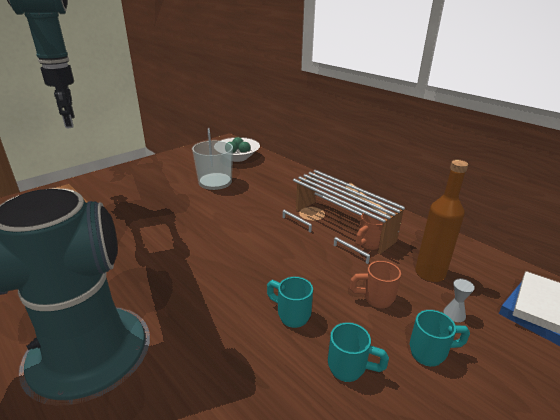

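Scene view: the candidates are the loose orange cup at (187,252), its twin under the deck around (258,285), and turquoise cups at (146,206), (200,193) and (130,255). Side view: the loose cup is at (380,283) with its handle at (358,283), and the twin is at (370,232). The mat is at scene (320,262) and side (312,214), so the left place is empty. I choose the orange cup outside the rack.

```bash
cat > m.py <<'E'
from h import *
import sys
def circ(xy):
    f=lambda p:np.hypot(*(xy-p[:2]).T)-p[2]
    from scipy.optimize import least_squares
    return least_squares(f,[*xy.mean(0),.036],loss='soft_l1',f_scale=.002).x
for n in('scene','side'):
    z=np.load(f'{n}0.npz'); im,d,P=z['im'],z['d'],z['P']
    hsv=cv2.cvtColor(im,cv2.COLOR_RGB2HSV).astype(int); H,S,V=hsv[...,0],hsv[...,1],hsv[...,2]
    r=(slice(215,290),slice(340,410)) if n=='side' else (slice(228,272),slice(165,210))
    p=P[r].reshape(-1,3); h=hsv[r].reshape(-1,3)
    o=(h[:,0]<14)&(h[:,1]>110)&(h[:,2]>90)&(p[:,2]>.012)&(p[:,2]<.095)
    print(n,'orange',o.sum(),'zmax',p[o,2].max())
    if n=='scene': q=p[o]
    else:
        r=(slice(258,310),slice(345,405)); p=P[r].reshape(-1,3); h=hsv[r].reshape(-1,3)
        o=(h[:,0]<14)&(h[:,1]>110)&(h[:,2]>90)&(p[:,2]>.012)&(p[:,2]<.095); q=p[o]
    np.save(f'q_{n}.npy',q)
    rim=q[q[:,2]>.078]; c=circ(rim[:,:2]); print(' rim circ',c,len(rim), 'med z',np.median(rim[:,2]))
    dd=np.hypot(*(q[:,:2]-c[:2]).T); hd=q[(dd>.05)&(dd<.08)]; m=np.median(hd,0); print(' handle n',len(hd),m,'dir',np.degrees(np.arctan2(*(m[:2]-c[:2])[::-1])))
    # rack
    r=(slice(165,255),slice(275,410)) if n=='side' else (slice(222,315),slice(222,355))
    p=P[r].reshape(-1,3); h=hsv[r].reshape(-1,3); g=(h[:,1]<60)&(h[:,2]>100)
    dk=p[g&(p[:,2]>.104)&(p[:,2]<.122)]; rl=p[g&(p[:,2]>.012)&(p[:,2]<.034)]
    if len(dk)>20:
        rect=cv2.minAreaRect((dk[:,:2]*1000).astype(np.float32)); print(' deck',len(dk),rect,cv2.boxPoints(rect).round(1).tolist(), np.median(dk[:,2]))
    print(' rail n',len(rl)); np.save(f'rl_{n}.npy',rl); np.save(f'dk_{n}.npy',dk)
    if len(rl)>20: print(rl[::max(1,len(rl)//25)].round(3).tolist())
    im2=cv2.resize(im[150:320,270:420] if n=='side' else im[215:325,160:360],None,fx=4 if n=='side' else 4,fy=4 if n=='side' else 4,interpolation=cv2.INTER_CUBIC)
    if n=='side': im2=cv2.resize(im2,(529,600))
    cv2.imwrite(f'pics/{n}crop.png',im2[...,::-1])
E
python3 m.py
```

```text
scene orange 659 zmax 0.08844593982780413
 rim circ [ 0.54335305 -0.30144853  0.03390455] 129 med z 0.08340907974486655
 handle n 48 [ 0.50163484 -0.26124305  0.05076392] dir 136.05785869553227
 deck 1545 ((719.2944946289062, -49.34550476074219), (101.79711151123047, 317.1389465332031), 1.2691781520843506) [[664.9000244140625, 108.0999984741211], [671.9000244140625, -209.0], [773.7000122070312, -206.6999969482422], [766.7000122070312, 110.30000305175781]] 0.11374430448907535
 rail n 141
[[0.627, 0.098, 0.031], [0.628, 0.097, 0.027], [0.622, 0.074, 0.022], [0.625, 0.065, 0.028], [0.627, 0.061, 0.027], [0.628, 0.057, 0.025], [0.626, 0.035, 0.026], [0.627, 0.028, 0.026], [0.628, 0.021, 0.027], [0.63, 0.016, 0.028], [0.629, 0.01, 0.024], [0.626, -0.009, 0.021], [0.628, -0.097, 0.024], [0.631, -0.099, 0.024], [0.63, -0.123, 0.029], [0.726, 0.098, 0.026], [0.723, 0.098, 0.013], [0.634, -0.128, 0.027], [0.633, -0.147, 0.027], [0.63, -0.171, 0.022], [0.631, -0.178, 0.023], [0.632, -0.187, 0.026], [0.632, -0.194, 0.026], [0.635, -0.197, 0.027], [0.76, 0.064, 0.034], [0.681, -0.147, 0.02], [0.
[... 483 characters left out ...]
105.69999694824219]] 0.1132721862729259
 rail n 192
[[0.887, 0.07, 0.024], [0.876, 0.019, 0.014], [0.624, 0.097, 0.026], [0.62, 0.093, 0.023], [0.62, 0.08, 0.025], [0.622, 0.07, 0.025], [0.623, 0.058, 0.027], [0.627, 0.049, 0.026], [0.62, 0.039, 0.027], [0.627, 0.029, 0.025], [0.622, 0.02, 0.024], [0.624, 0.006, 0.027], [0.621, -0.001, 0.024], [0.627, -0.011, 0.023], [0.63, -0.1, 0.026], [0.627, -0.106, 0.024], [0.627, -0.117, 0.027], [0.628, -0.123, 0.026], [0.629, -0.132, 0.027], [0.625, -0.135, 0.024], [0.627, -0.144, 0.025], [0.627, -0.154, 0.027], [0.63, -0.161, 0.026], [0.627, -0.167, 0.024], [0.629, -0.178, 0.026], [0.628, -0.183, 0.023], [0.628, -0.192, 0.025], [0.63, -0.199, 0.024]]
```

View pics/sidecrop.png

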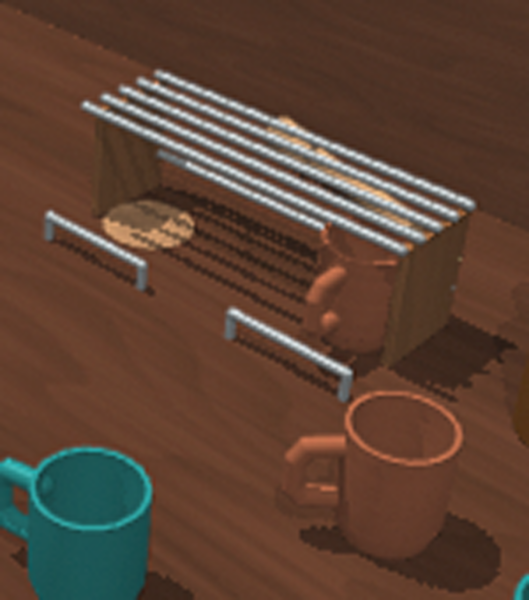

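The crop shows the loose cup with its handle pointing to the robot's side and clear of the turquoise cup. The mat is at the left end, the gap between the rails is clear, and the twin is at the right with its handle to the front. Next I check the neighbouring objects and refine the handle direction.

```bash
cat > m2.py <<'E'
from h import *
from m import circ
for n in('scene','side'):
    z=np.load(f'{n}0.npz'); im,P=z['im'],z['P']
    hsv=cv2.cvtColor(im,cv2.COLOR_RGB2HSV).astype(int)
    t=((hsv[...,0]>82)&(hsv[...,0]<95)&(hsv[...,1]>150)&(P[...,2]>.012)&(P[...,2]<.1)&(P[...,0]>.25)&(P[...,1]<-.05)).astype(np.uint8)
    k,l,s,c=cv2.connectedComponentsWithStats(t)
    for i in range(1,k):
        if s[i,4]<100: continue
        q=P[l==i]; rim=q[q[:,2]>.079][:,:2]; cc=circ(rim); dd=np.hypot(*(q[:,:2]-cc[:2]).T); m=np.median(q[(dd>.05)&(dd<.08)],0); print(n,'turq',c[i].round(),cc.round(3),'handle',m.round(3))
    # tall stuff near
    b=(P[...,2]>.12)&(P[...,2]<.35)&(P[...,0]>.45)&(P[...,1]<-.2)&(P[...,0]<.8)&(P[...,1]>-.6)
    print(' bottle',np.median(P[b],0).round(3))
    q=np.load(f'q_{n}.npy'); rim=q[q[:,2]>.078][:,:2]; c=circ(rim)
    dd=np.hypot(*(q[:,:2]-c[:2]).T); hd=q[(dd>.044)&(dd<.085)]
    print(' handle fit: mean dir of bands',[(lo,np.degrees(np.arctan2(*(hd[(hd[:,2]>lo)&(hd[:,2]<lo+.012)].mean(0)[:2]-c[:2])[::-1])).round(1),hd[(hd[:,2]>lo)&(hd[:,2]<lo+.012)].mean(0).round(4).tolist()) for lo in(.03,.042,.054,.066)])
E
python3 m2.py | grep -A99 'turq'|grep -v '^\[\['
python3 - <<'E'
from h import *
c=calibration('wrist'); s=telemetry.sense()
Rt=R.from_rotvec(s['ee_rot']).as_matrix(); T=np.array(c['T'])
print(Rt.round(3)); print('cam in tool', (Rt.T@(T[:3,3]-s['position'])).round(4),(Rt.T@T[:3,:3]).round(3).tolist(), c['fx'])
E
```

```text
side turq [292. 299.] [ 0.357 -0.214  0.034] handle [ 0.34  -0.156  0.051]
side turq [435. 336.] [ 0.48  -0.458  0.034] handle [ 0.523 -0.498  0.051]
side turq [352. 352.] [ 0.337 -0.371  0.034] handle [ 0.36  -0.426  0.056]
 bottle [ 0.697 -0.345  0.192]
 handle fit: mean dir of bands [(0.03, np.float64(140.6), [0.4954, -0.2693, 0.0352]), (0.042, np.float64(141.4), [0.4884, -0.2646, 0.048]), (0.054, np.float64(141.3), [0.4893, -0.2651, 0.0606]), (0.066, np.float64(140.5), [0.4962, -0.2697, 0.0712])]
[[-0.932  0.363 -0.001]
 [ 0.363  0.932 -0.002]
 [ 0.    -0.002 -1.   ]]
cam in tool [ 0.0743 -0.0003 -0.1424] [[-0.0, 0.955, 0.297], [1.0, 0.0, -0.0], [-0.0, 0.297, -0.955]] 351.1934972418018
```

```bash
cat >> h.py <<'E'
def pose(g,head,lean):
    "tool pose with grasp point g, heading & lean in deg"
    h=np.radians(head); t=np.radians(lean); u=np.array([np.cos(h),np.sin(h),0]); k=np.array([0,0,1.])
    z=u*np.sin(t)-k*np.cos(t); x=u*np.cos(t)+k*np.sin(t); M=np.column_stack([x,np.cross(z,x),z])
    return np.array(g)+.019*z,M
def inc(g,head,lean,back=0):
    s=telemetry.sense(); p,M=pose(g,head,lean); p=p-back*M[:,2]
    M0=R.from_rotvec(s['ee_rot']).as_matrix()
    print('t',round(s['time_s'],2),'shift mm',(1000*M0.T@(p-s['position'])).round(1),'turn',R.from_matrix(M0.T@M).as_rotvec().round(3),'q',s['joints'].round(2),'F',s['contact_force'].round(1),'w',round(s['width'],4))
def grasp():
    s=telemetry.sense(); M=R.from_rotvec(s['ee_rot']).as_matrix(); z=M[:,2]
    print('grasp pt',(s['position']-.019*z).round(4),'head',np.degrees(np.arctan2(z[1],z[0])).round(2),'lean',np.degrees(np.arccos(-z[2])).round(2),'q',s['joints'].round(2),'F',s['contact_force'].round(1),'w',round(s['width'],4),'gf',round(s['grasp_force'],1),'t',s['time_s'])
E
python3 -c "
from h import *
inc([.4935,-.263,.048],-40,40,.13)"
```

```text
t 0.1 shift mm [-487.7 -717.    98.5] turn [ 0.968  0.157 -2.659] q [ 1.16  0.26  1.61  0.    1.27 -0.04] F [-0.3  1.2 -0.1] w 0.0856
```

Emit:
jog_arm(
  increments=[
    [[-394, -307, -50], [0, 0, 1.0], 0],
    [[-394, -307, -50], [0, 0, 1.0], 0],
    [[-394, -307, -50], [0, 0, 1.0], 0],
    [[-394, -307, -50], [0, 0, 1.0], 0],
    [[-394, -307, -50], [0, 0, 1.0], 0],
    [[-394, -307, -50], [0, 0, 1.0], 0],
    [[-394, -307, -50], [0, 0, 1.0], 0],
    [[-394, -307, -50], [0, 0, 1.0], 0],
    [[-394, -307, -50], [0, 0, 1.0], 0],
    [[-394, -307, -50], [0, 0, 1.0], 0],
    [[-394, -307, -50], [0, 0, 1.0], 0],
    [[-394, -307, -50], [0, 0, 1.0], 0],
  ],
)

```text
time_s: 1.3
position: [0.5011, 0.1985, 0.281]
ee_rot: [-1.993, -2.427, 0.0]
contact_force: [-0.4, -0.2, 0.2]
width: 0.0856
grasp_force: 0.0
```

```bash
python3 -c "
from h import *
grasp();inc([.4935,-.263,.048],-40,40,.13)"
```

```text
grasp pt [0.5011 0.1985 0.3   ] head 162.73 lean 0.04 q [ 0.33 -0.02  1.83  0.    1.33  0.13] F [-0.4 -0.2  0.2] w 0.0856 gf 0.0 t 1.3
t 1.3 shift mm [-395.7 -141.8  147.9] turn [-0.852  0.3    2.339] q [ 0.33 -0.02  1.83  0.    1.33  0.13] F [-0.4 -0.2  0.2] w 0.0856
```

Emit:
jog_arm(
  increments=[
    [[-390, -140, 0], [-0.852, 0.3, 2.339], 0.3],
    [[-390, -140, 0], [-0.852, 0.3, 2.339], 0.3],
    [[-390, -140, 0], [-0.852, 0.3, 2.339], 0.3],
    [[-390, -140, 0], [-0.852, 0.3, 2.339], 0.3],
    [[-390, -140, 0], [-0.852, 0.3, 2.339], 0.3],
    [[-390, -140, 0], [-0.852, 0.3, 2.339], 0.3],
    [[-390, -140, 0], [-0.852, 0.3, 2.339], 0.3],
    [[-390, -140, 0], [-0.852, 0.3, 2.339], 0.3],
    [[-390, -140, 0], [-0.852, 0.3, 2.339], 0.3],
    [[-390, -140, 0], [-0.852, 0.3, 2.339], 0.3],
    [[-390, -140, 0], [-0.852, 0.3, 2.339], 0.3],
    [[-390, -140, 0], [-0.852, 0.3, 2.339], 0.3],
  ],
)

```text
time_s: 2.5
position: [0.4405, -0.209, 0.2804]
ee_rot: [2.843, 0.046, 0.788]
contact_force: [0.7, 0.1, 0.3]
width: 0.0594
grasp_force: 0.0
```

```bash
python3 -c "
from h import *
grasp();inc([.4935,-.263,.048],-40,40,.13)"
```

```text
grasp pt [ 0.4307 -0.2057  0.2964] head -18.76 lean 32.81 q [-0.6  -0.51  2.31  0.2   0.81  0.84] F [0.7 0.1 0.3] w 0.0594 gf 0.0 t 2.5
t 2.5 shift mm [-76.8 -20.1 124.4] turn [-0.242  0.084  0.656] q [-0.6  -0.51  2.31  0.2   0.81  0.84] F [0.7 0.1 0.3] w 0.0594
```

Emit:
jog_arm(
  increments=[
    [[-77, -20, 124], [-0.242, 0.084, 0.656], 0.5],
    [[-77, -20, 124], [-0.242, 0.084, 0.656], 0.5],
    [[-77, -20, 124], [-0.242, 0.084, 0.656], 0.5],
    [[-77, -20, 124], [-0.242, 0.084, 0.656], 0.5],
    [[-77, -20, 124], [-0.242, 0.084, 0.656], 0.5],
    [[-77, -20, 124], [-0.242, 0.084, 0.656], 0.5],
    [[-77, -20, 124], [-0.242, 0.084, 0.656], 0.5],
    [[-77, -20, 124], [-0.242, 0.084, 0.656], 0.5],
  ],
)

```text
time_s: 3.3
position: [0.4383, -0.2166, 0.1329]
ee_rot: [2.589, -0.932, 0.94]
contact_force: [-0.2, 0.2, 0.2]
width: 0.0425
grasp_force: 0.0
```

Run:
```python
from h import *
from scipy.optimize import least_squares
grasp();inc([.4935,-.263,.048],-40,40,.13)
im,d,c=grab('wrist'); P=cloud(d,c); np.savez('w1.npz',im=im,d=d,P=P)
cv2.imwrite('pics/w1.png',im[...,::-1])
hsv=cv2.cvtColor(im,cv2.COLOR_RGB2HSV)
o=(hsv[...,0]<14)&(hsv[...,1]>110)&(hsv[...,2]>80)&(P[...,2]>.012)&(P[...,2]<.095)&(np.hypot(P[...,0]-.541,P[...,1]+.303)<.09)
q=P[o]; rim=q[(q[:,2]>.079)]; f=lambda p:np.hypot(*(rim[:,:2]-p[:2]).T)-p[2]
cc=least_squares(f,[.541,-.303,.035],loss='soft_l1',f_scale=.002).x; print('axis',cc,len(rim),'ztop',np.percentile(q[:,2],99))
dd=np.hypot(*(q[:,:2]-cc[:2]).T); hd=q[dd>.046]
for lo in(.03,.04,.05,.06): 
    b=hd[(hd[:,2]>lo)&(hd[:,2]<lo+.01)]; m=b.mean(0); print(lo,len(b),m.round(4),np.degrees(np.arctan2(*(m[:2]-cc[:2])[::-1])).round(1))
```

```text
grasp pt [ 0.429  -0.2088  0.1475] head -39.8 lean 39.96 q [-0.36 -0.37  2.56 -0.66  0.35  2.46] F [-0.2  0.2  0.2] w 0.0425 gf 0.0 t 3.3
t 3.3 shift mm [0.6 0.1 0.4] turn [-0.002  0.001  0.006] q [-0.36 -0.37  2.56 -0.66  0.35  2.46] F [-0.2  0.2  0.2] w 0.0425
axis [ 0.54091413 -0.30312214  0.03362081] 814 ztop 0.08328270015849379
0.03 41 [ 0.4908 -0.2583  0.0373] 138.2
0.04 86 [ 0.4908 -0.2582  0.0451] 138.1
0.05 111 [ 0.491  -0.2582  0.0556] 138.0
0.06 194 [ 0.4957 -0.2625  0.0654] 138.1
```

View pics/w1.png

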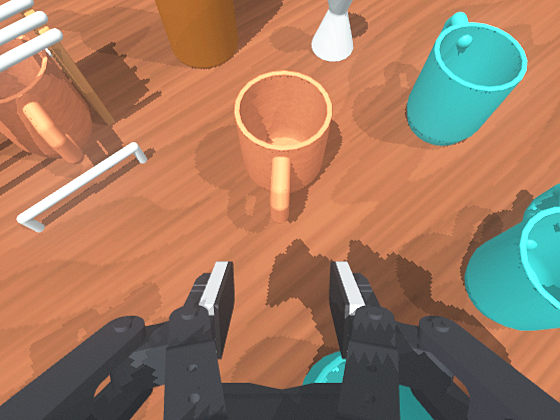

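Wrist view: the orange cup is at (284,120) and its handle at (281,190), aimed squarely between the pads. Joints 3 and 6 are near their limits, so I fit a kinematic model and choose the lean from that.

```bash
cat > kin.py <<'E'
from h import *
from scipy.optimize import least_squares
def fk(q,k):
    h,a,L1,L2,e,d6,o6=k
    R1=R.from_euler('z',q[0]); R2=R1*R.from_euler('y',q[1]); R3=R2*R.from_euler('y',q[2])
    R6=R3*R.from_euler('z',q[3])*R.from_euler('y',q[4])*R.from_euler('z',q[5]+o6)
    return R1.apply([a,0,h])+R2.apply([0,0,L1])+R3.apply([e,0,L2])+R6.apply([0,0,d6]),R6
D=[([1.16207,.264746,1.60538,0,1.27373,-.0369],[.24495,.62819,.22996],[-.58059,-3.08699,.00347]),
([.33,-.02,1.83,0,1.33,.13],[.5011,.1985,.281],[-1.993,-2.427,0]),([-.6,-.51,2.31,.2,.81,.84],[.4405,-.209,.2804],[2.843,.046,.788]),
([-.36,-.37,2.56,-.66,.35,2.46],[.4383,-.2166,.1329],[2.589,-.932,.94])]
LO=np.array([-2.63,-.94,.31,-1.31,0,-2.55]);HI=np.array([2.63,2.18,2.57,4.45,2.66,2.55])
def res(k):
    r=[]
    for q,p,w in D:
        P,M=fk(q,k); r+=[*(P-p)*5,*(M.inv()*R.from_rotvec(w)).as_rotvec()*.3]
    return np.array(r)
f=min((least_squares(res,[.3,0,.4,.4,0,.25,o]) for o in(0,1.57,-1.57,3.14)),key=lambda s:s.cost); k=f.x
def ik(g,head,lean,q0):
    p,M=pose(g,head,lean); M=R.from_matrix(M)
    def e(q):
        P,N=fk(q,k); return [*(P-p)*5,*(N.inv()*M).as_rotvec()]
    best=None
    for s in [q0]+[np.random.default_rng(i).uniform(LO,HI)*.5+np.array(q0)*.5 for i in range(12)]:
        s=least_squares(e,np.clip(s,LO+.01,HI-.01),bounds=(LO,HI))
        if best is None or s.cost+1e-4*np.sum((s.x-q0)**2)<best[0]: best=(s.cost+1e-4*np.sum((s.x-q0)**2),s.x,s.cost)
    return best[1].round(2),best[2]
if __name__=='__main__':
    print(k.round(4),f.cost)
    rack=lambda x,y:np.array([.6273,-.0535])+np.array([[.9997,-.0244],[.0244,.9997]])@[x,y]
    q0=D[3][0]
    for L in(30,35,40):
        print(L)
        for nm,xy,z,hd in [('pre',(.4949-.06*.745*np.tan(np.radians(L)),-.2616+.06*.667*np.tan(np.radians(L))),.108,-41.9),('pick',(.4949,-.2616),.048,-41.9),('turn',rack(-.14,-.1),.055,-20),('gap',rack(-.142,0),.052,1.4),('in',rack(.02,0),.052,1.4),('end',rack(.02,.111),.05,1.4)]:
            q,c=ik([*xy,z],hd,L,q0); print(nm,np.round(xy,3),q,'%.1e'%c);
E
python3 kin.py
```

```text
[ 0.2561 -0.0042  0.4996  0.5707 -0.0016  0.339   1.571 ] 0.03231865643080844
30
pre [ 0.469 -0.238] [-0.36 -0.12  2.39 -0.47  0.42  2.33] 4.9e-23
pick [ 0.495 -0.262] [-0.39  0.07  2.36 -0.66  0.27  2.51] 2.0e-16
turn [ 0.49  -0.157] [-0.29 -0.05  2.46 -0.13  0.21  1.75] 4.6e-20
gap [ 0.485 -0.057] [-0.18 -0.09  2.5   0.45  0.24  0.94] 1.1e-18
in [ 0.647 -0.053] [-0.12  0.21  2.18  0.3   0.24  1.16] 7.7e-20
end [0.645 0.058] [ 0.11  0.21  2.19 -0.19  0.23  1.83] 3.6e-24
35
pre [ 0.464 -0.234] [-0.34 -0.16  2.45 -0.68  0.35  2.55] 3.9e-05
pick [ 0.495 -0.262] [-0.41  0.05  2.38 -0.73  0.2   2.55] 1.8e-03
turn [ 0.49  -0.157] [-0.29 -0.06  2.51 -0.39  0.09  2.01] 2.3e-30
gap [ 0.485 -0.057] [-0.2  -0.11  2.56  0.95  0.16  0.44] 3.2e-19
in [ 0.647 -0.053] [-0.12  0.2   2.23  0.68  0.13  0.77] 3.2e-22
end [0.645 0.058] [ 0.12  0.2   2.24 -0.5   0.11  2.14] 5.2e-20
40
pre [ 0.457 -0.228] [-0.36 -0.2   2.5  -0.71  0.28  2.55] 2.5e-03
pick [ 0.495 -0.262] [-0.44  0.04  2.41 -0.76  0.14  2.55] 7.9e-03
turn [ 0.49  -0.157] [-0.31 -0.07  2.54 -0.67  0.    2.27] 7.2e-04
gap [ 0.485 -0.057] [-0.22 -0.1   2.57  1.42  0.16 -0.05] 1.1e-03
in [ 0.647 -0.053] [-0.13  0.2   2.28  1.86  0.1  -0.41] 1.6e-18
end [0.645 0.058] [ 0.1   0.19  2.27 -0.92  0.03  2.55] 9.1e-04
```

```bash
sed -i "s/R.from_euler('z',q\[3\])/R.from_euler('z',S4*q[3])/; s/R.from_euler('z',q\[5\]+o6)/R.from_euler('z',S6*q[5]+o6)/; s/^def fk/S4,S6=1,1\ndef fk/" kin.py
python3 - <<'E'
import kin
from kin import *
for a in(1,-1):
  for b in(1,-1):
    kin.S4,kin.S6=a,b
    for o in(0,1.57,-1.57,3.14):
        s=least_squares(res,[.3,0,.4,.4,0,.25,o]); 
        if s.cost<.1: print(a,b,s.x.round(3),s.cost,s.fun.reshape(-1,6).round(3).tolist())
E
```

```text
1 1 [ 0.256 -0.004  0.5    0.571 -0.002  0.339  1.571] 0.03231865643080847 [[0.11, -0.06, 0.013, -0.0, -0.0, -0.0], [0.054, -0.116, 0.009, 0.001, 0.0, 0.001], [-0.08, -0.111, -0.019, -0.002, 0.004, -0.0], [-0.039, -0.108, -0.003, -0.0, -0.0, -0.001]]
1 1 [ 0.256 -0.004  0.5    0.571 -0.002  0.339  1.571] 0.03231865643080844 [[0.11, -0.06, 0.013, -0.0, -0.0, -0.0], [0.054, -0.116, 0.009, 0.001, 0.0, 0.001], [-0.08, -0.111, -0.019, -0.002, 0.004, -0.0], [-0.039, -0.108, -0.003, -0.0, -0.0, -0.001]]
1 1 [ 0.256 -0.004  0.5    0.571 -0.002  0.339  1.571] 0.03231865643080846 [[0.11, -0.06, 0.013, -0.0, -0.0, -0.0], [0.054, -0.116, 0.009, 0.001, 0.0, 0.001], [-0.08, -0.111, -0.019, -0.002, 0.004, -0.0], [-0.039, -0.108, -0.003, -0.0, -0.0, -0.001]]
1 1 [ 0.256 -0.004  0.5    0.571 -0.002  0.339  1.571] 0.03231865643080847 [[0.11, -0.06, 0.013, -0.0, -0.0, -0.0], [0.054, -0.116, 0.009, 0.001, 0.0, 0.001], [-0.08, -0.111, -0.019, -0.002, 0.004, -0.0], [-0.039, -0.108, -0.003, -0.0, -0.0, -0.001]]
```

```bash
sed -i "s/h,a,L1,L2,e,d6,o6=k/h,a,L1,L2,e,d6,o6,b=k/; s/R1.apply(\[a,0,h\])/R1.apply([a,b,h])/; s/\[.3,0,.4,.4,0,.25,o\]/[.3,0,.4,.4,0,.25,o,0]/; s/in(30,35,40)/in(25,30,35)/" kin.py; python3 kin.py
```

```text
[ 0.2701 -0.0161  0.5142  0.5829  0.0058  0.3576  1.571   0.0255] 0.00023118599227380906
25
pre [ 0.474 -0.243] [-0.45 -0.08  2.32 -0.26  0.49  2.06] 2.7e-18
pick [ 0.495 -0.262] [-0.46  0.08  2.3  -0.33  0.35  2.12] 4.3e-21
turn [ 0.49  -0.157] [-0.36 -0.03  2.4   0.02  0.33  1.54] 3.8e-21
gap [ 0.485 -0.057] [-0.25 -0.07  2.45  0.33  0.36  1.01] 1.7e-18
in [ 0.647 -0.053] [-0.16  0.22  2.13  0.22  0.37  1.2 ] 5.9e-20
end [0.645 0.058] [ 0.06  0.22  2.14 -0.04  0.35  1.64] 4.3e-18
30
pre [ 0.469 -0.238] [-0.42 -0.12  2.39 -0.4   0.4   2.22] 3.0e-18
pick [ 0.495 -0.262] [-0.45  0.06  2.36 -0.59  0.26  2.39] 9.2e-24
turn [ 0.49  -0.157] [-0.36 -0.05  2.46  0.04  0.21  1.52] 5.5e-17
gap [ 0.485 -0.057] [-0.27 -0.1   2.5   0.57  0.27  0.76] 4.5e-17
in [ 0.647 -0.053] [-0.17  0.2   2.19  0.39  0.26  1.02] 8.2e-19
end [0.645 0.058] [ 0.06  0.2   2.19 -0.08  0.23  1.68] 4.9e-20
35
pre [ 0.464 -0.234] [-0.39 -0.16  2.46 -0.65  0.32  2.48] 3.4e-17
pick [ 0.495 -0.262] [-0.46  0.05  2.39 -0.76  0.18  2.55] 8.5e-04
turn [ 0.49  -0.157] [-0.37 -0.07  2.51  0.11  0.09  1.44] 1.5e-19
gap [ 0.485 -0.057] [-0.29 -0.11  2.56  1.04  0.21  0.27] 9.0e-18
in [ 0.647 -0.053] [-0.18  0.19  2.24  0.83  0.16  0.58] 7.9e-19
end [0.645 0.058] [ 0.06  0.19  2.25 -0.22  0.1   1.82] 4.1e-19
```

```bash
python3 -c "
from h import *
inc([.4949,-.2616,.048],-41.9,30,.075)"
```

```text
t 3.35 shift mm [10.7 -2.5 56.3] turn [-0.021 -0.174  0.033] q [-0.36 -0.37  2.56 -0.66  0.35  2.46] F [-0.3  0.2 -0. ] w 0.0428
```

Emit:
jog_arm(
  increments=[
    [[11, -2.5, 20], [-0.021, -0.174, 0.033], 0.5],
    [[11, -2.5, 40], [-0.021, -0.174, 0.033], 0.5],
    [[11, -2.5, 56], [-0.021, -0.174, 0.033], 0.5],
    [[11, -2.5, 56], [-0.021, -0.174, 0.033], 0.5],
    [[11, -2.5, 56], [-0.021, -0.174, 0.033], 0.5],
    [[11, -2.5, 56], [-0.021, -0.174, 0.033], 0.5],
  ],
)

```text
time_s: 3.95
position: [0.4737, -0.2445, 0.0983]
ee_rot: [2.677, -1.024, 0.718]
contact_force: [-0.5, -0.2, -0.9]
width: 0.043
grasp_force: 0.0
```

```bash
python3 -c "
from h import *
grasp(); inc([.4949,-.2616,.048],-41.9,30)"
```

```text
grasp pt [ 0.4666 -0.2381  0.1148] head -42.05 lean 30.06 q [-0.42 -0.14  2.4  -0.39  0.41  2.2 ] F [-0.5 -0.2 -0.9] w 0.043 gf 0.0 t 3.95
t 3.95 shift mm [-1.6 -1.5 76.2] turn [ 0.001 -0.001  0.001] q [-0.42 -0.14  2.4  -0.39  0.41  2.2 ] F [-0.5 -0.2 -0.9] w 0.043
```

Emit:
jog_arm(
  increments=[
    [[-1.6, -1.5, 20], [0, 0, 0], 0.5],
    [[-1.6, -1.5, 40], [0, 0, 0], 0.5],
    [[-1.6, -1.5, 60], [0, 0, 0], 0.5],
    [[-1.6, -1.5, 76], [0, 0, 0], 0.5],
    [[-1.6, -1.5, 76], [0, 0, 0], 0.5],
    [[-1.6, -1.5, 76], [0, 0, 0], 0.5],
    [[-1.6, -1.5, 76], [0, 0, 0], 0.5],
  ],
)

```text
time_s: 4.65
position: [0.5026, -0.2688, 0.033]
ee_rot: [2.675, -1.025, 0.72]
contact_force: [0.4, 0.1, -0.4]
width: 0.0428
grasp_force: 0.0
```

```bash
python3 -c "
from h import *
grasp(); im,d,c=grab('wrist'); cv2.imwrite('pics/w2.png',im[...,::-1])"
```

```text
grasp pt [ 0.4955 -0.2624  0.0495] head -42.05 lean 30.17 q [-0.45  0.06  2.37 -0.61  0.25  2.42] F [ 0.4  0.1 -0.4] w 0.0428 gf 0.0 t 4.65
```

View pics/w2.png

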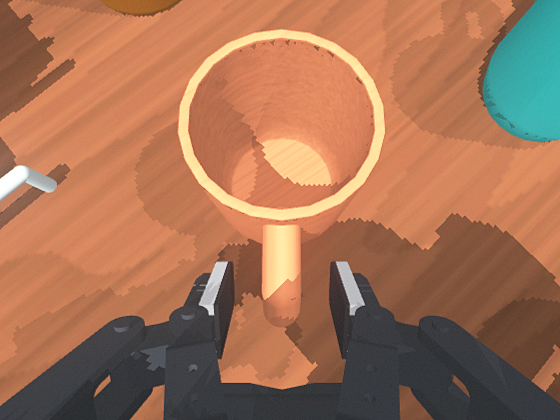

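The handle, at (282,270), is centred between the pads at (220,300) and (345,300). I close now.

Emit:
jog_arm(
  increments=[
    [[0, 0, 0], [0, 0, 0], 0.65],
    [[0, 0, 0], [0, 0, 0], 0.75],
    [[0, 0, 0], [0, 0, 0], 0.8],
    [[0, 0, 0], [0, 0, 0], 0.85],
    [[0, 0, 0], [0, 0, 0], 0.9],
    [[0, 0, 0], [0, 0, 0], 1],
    [[0, 0, 0], [0, 0, 0], 1],
    [[0, 0, 0], [0, 0, 0], 1],
  ],
)

```text
time_s: 5.5
position: [0.5025, -0.2691, 0.0323]
ee_rot: [2.675, -1.025, 0.719]
contact_force: [-3.4, 2.8, 6.1]
width: 0.0129
grasp_force: 58.3
```

```bash
python3 -c "
from h import *
grasp(); inc([.4955,-.2624,.0555],-42.05,30)
inc([.490,-.157,.0555],-20,30)"
```

```text
grasp pt [ 0.4954 -0.2627  0.0487] head -42.12 lean 30.12 q [-0.45  0.07  2.36 -0.62  0.25  2.42] F [-3.4  2.8  6.1] w 0.0129 gf 58.3 t 5.5
t 5.5 shift mm [ 3.3 -0.3 -5.9] turn [ 0.001 -0.002  0.002] q [-0.45  0.07  2.36 -0.62  0.25  2.42] F [-3.4  2.8  6.1] w 0.0129
t 5.5 shift mm [-61.7 -78.5 -43.8] turn [ 0.193 -0.002 -0.331] q [-0.45  0.07  2.36 -0.62  0.25  2.42] F [-3.4  2.8  6.1] w 0.0129
```

Emit:
jog_arm(
  increments=[
    [[2, 0, -3], [0, 0, 0], 1],
    [[4, 0, -7], [0, 0, 0], 1],
    [[4, 0, -7], [0, 0, 0], 1],
    [[4, 0, -7], [0, 0, 0], 1],
  ],
)

```text
time_s: 5.9
position: [0.5022, -0.269, 0.0399]
ee_rot: [2.676, -1.025, 0.718]
contact_force: [-0.2, 0.5, -1.9]
width: 0.0128
grasp_force: 58.3
```

Run:
```python
from h import *
grasp(); inc([.490,-.157,.057],-20,30)
im,d,c=grab('side'); cv2.imwrite('pics/s2.png',cv2.resize(im[150:330,270:470],None,fx=3,fy=3)[...,::-1])
```

```text
grasp pt [ 0.4951 -0.2626  0.0563] head -42.13 lean 30.08 q [-0.45  0.05  2.36 -0.57  0.26  2.37] F [-0.2  0.5 -1.9] w 0.0128 gf 58.3 t 5.9
t 5.9 shift mm [-64.6 -78.7 -38.3] turn [ 0.193 -0.001 -0.331] q [-0.45  0.05  2.36 -0.57  0.26  2.37] F [-0.2  0.5 -1.9] w 0.0128
```

View pics/s2.png

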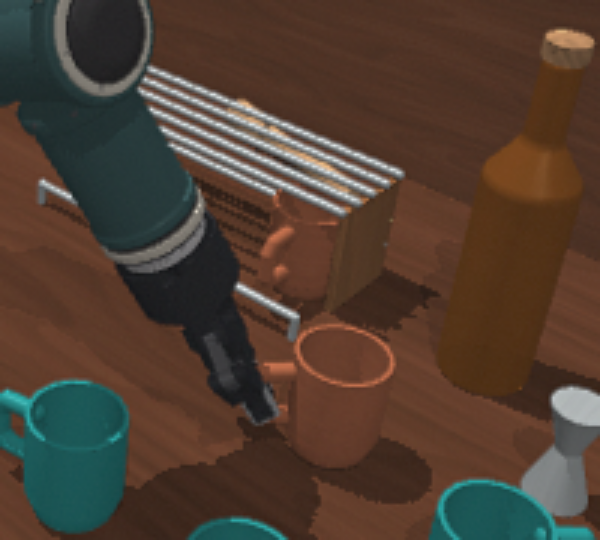

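The cup, at (340,395) in the crop, hangs upright and clear of everything. I now carry it round to the gap.

Emit:
jog_arm(
  increments=[
    [[-8, -10, -5], [0.024, 0, -0.041], 1],
    [[-16, -20, -10], [0.048, 0, -0.083], 1],
    [[-24, -30, -14], [0.072, 0, -0.124], 1],
    [[-32, -39, -19], [0.097, 0, -0.165], 1],
    [[-40, -49, -24], [0.121, 0, -0.207], 1],
    [[-48, -59, -29], [0.145, 0, -0.248], 1],
    [[-56, -69, -34], [0.169, 0, -0.29], 1],
    [[-65, -79, -38], [0.193, 0, -0.331], 1],
    [[-65, -79, -38], [0.193, 0, -0.331], 1],
    [[-65, -79, -38], [0.193, 0, -0.331], 1],
    [[-65, -79, -38], [0.193, 0, -0.331], 1],
  ],
)

```text
time_s: 7.05
position: [0.4994, -0.1603, 0.0402]
ee_rot: [2.904, -0.513, 0.78]
contact_force: [0.3, -0.3, -2.5]
width: 0.0127
grasp_force: 58.5
```

Run:
```python
from h import *
grasp(); inc([.480,-.058,.057],1.4,30)
```

```text
grasp pt [ 0.4904 -0.157   0.0567] head -20.11 lean 30.08 q [-0.36 -0.05  2.46  0.03  0.21  1.53] F [ 0.3 -0.3 -2.5] w 0.0127 gf 58.5 t 7.05
t 7.05 shift mm [-38.2 -92.9 -22.6] turn [ 0.188 -0.001 -0.323] q [-0.36 -0.05  2.46  0.03  0.21  1.53] F [ 0.3 -0.3 -2.5] w 0.0127
```

Emit:
jog_arm(
  increments=[
    [[-5, -12, -3], [0.024, 0, -0.04], 1],
    [[-10, -23, -6], [0.047, 0, -0.08], 1],
    [[-14, -35, -8], [0.07, 0, -0.12], 1],
    [[-19, -46, -11], [0.094, 0, -0.16], 1],
    [[-24, -58, -14], [0.117, 0, -0.2], 1],
    [[-28, -70, -17], [0.14, 0, -0.24], 1],
    [[-33, -81, -20], [0.164, 0, -0.28], 1],
    [[-38, -93, -22.6], [0.188, 0, -0.323], 1],
    [[-38, -93, -22.6], [0.188, 0, -0.323], 1],
    [[-38, -93, -22.6], [0.188, 0, -0.323], 1],
    [[-38, -93, -22.6], [0.188, 0, -0.323], 1],
    [[-38, -93, -22.6], [0.188, 0, -0.323], 1],
  ],
)

```text
time_s: 8.25
position: [0.4896, -0.0578, 0.0407]
ee_rot: [-3.028, -0.036, -0.813]
contact_force: [0.5, 0.5, -2.1]
width: 0.013
grasp_force: 58.7
```

```bash
cat > m3.py <<'E'
from h import *
from scipy.optimize import least_squares
import sys
grasp()
s=telemetry.sense(); M=R.from_rotvec(s['ee_rot']).as_matrix(); g=s['position']-.019*M[:,2]
im,d,c=grab('wrist'); P=cloud(d,c); cv2.imwrite(sys.argv[1],im[...,::-1]); np.savez('w3.npz',im=im,P=P,d=d)
hsv=cv2.cvtColor(im,cv2.COLOR_RGB2HSV); ax=g[:2]+.062*np.array([1,.024])
o=(hsv[...,0]<16)&(hsv[...,1]>90)&(hsv[...,2]>70)&(P[...,2]>.05)&(P[...,2]<.11)&(np.hypot(P[...,0]-ax[0],P[...,1]-ax[1])<.055)
q=P[o]; top=np.percentile(q[:,2],98); rim=q[q[:,2]>top-.005]; f=lambda p:np.hypot(*(rim[:,:2]-p[:2]).T)-p[2]
cc=least_squares(f,[*ax,.035],loss='soft_l1',f_scale=.002).x; v=cc[:2]-g[:2]
A=np.c_[rim[:,:2]-cc[:2],np.ones(len(rim))]; 
print('axis',cc.round(4),len(rim),'top',top.round(4),'dist',np.hypot(*v).round(4),'cup yaw',np.degrees(np.arctan2(v[1],v[0])).round(2),'tilt plane',np.linalg.lstsq(A,rim[:,2],rcond=None)[0].round(3))
# rail pieces (bright grey), low
r=(hsv[...,1]<70)&(hsv[...,2]>120)&(P[...,2]>.012)&(P[...,2]<.034)&(P[...,0]>.60)&(P[...,0]<.65)
for nm,m in(('L',P[...,1]>-.053),('R',P[...,1]<-.053)):
    q=P[r&m]
    if len(q): print('rail',nm,len(q),'x',np.median(q[:,0]).round(4),'z',np.percentile(q[:,2],90).round(4),'inner',(np.percentile(q[:,1],1) if nm=='L' else np.percentile(q[:,1],99)).round(4), 'fit',np.polyfit(q[:,1],q[:,0],1).round(4))
k=(hsv[...,1]<70)&(hsv[...,2]>120)&(P[...,2]>.1)&(P[...,2]<.12)&(P[...,0]>.62)
if k.sum()>50: print('deck front x', np.percentile(P[k][:,0],2).round(4), 'z',np.median(P[k][:,2]).round(4))
E
python3 m3.py pics/w3.png
```

```text
grasp pt [ 0.4801 -0.0581  0.0571] head 1.37 lean 30.07 q [-0.27 -0.12  2.52  0.56  0.28  0.77] F [ 0.5  0.5 -2.1] w 0.013 gf 58.7 t 8.25
axis [ 0.5415 -0.0573  0.0332] 3565 top 0.0918 dist 0.0614 cup yaw 0.69 tilt plane [-0.015 -0.     0.09 ]
rail L 3102 x 0.6251 z 0.026 inner -0.0116 fit [-0.0235  0.6265]
rail R 3086 x 0.6297 z 0.026 inner -0.0969 fit [-0.0232  0.6266]
```

View pics/w3.png

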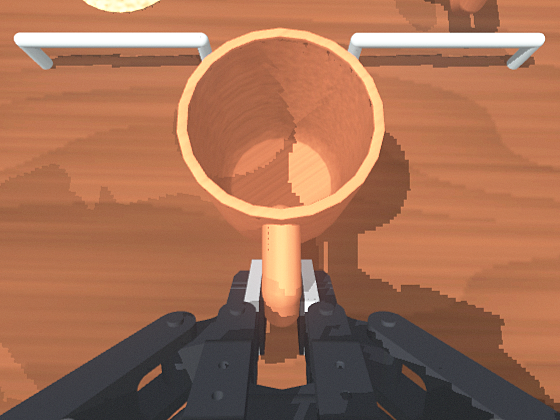

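View: the cup rim, at (281,125), lies between the rail ends at (207,50) and (352,50), which is centred to about 1 mm. I push it in by half and check the force.

Emit:
jog_arm(
  increments=[
    [[9, -1, 5], [0, 0, 0], 1],
    [[18, -1, 10.5], [0, 0, 0], 1],
    [[27, -1, 15.5], [0, 0, 0], 1],
    [[36, -1, 21], [0, 0, 0], 1],
    [[45, -1, 26], [0, 0, 0], 1],
    [[54, -1, 31], [0, 0, 0], 1],
    [[63, -1, 36.5], [0, 0, 0], 1],
    [[73, -1, 42], [0, 0, 0], 1],
    [[73, -1, 42], [0, 0, 0], 1],
    [[73, -1, 42], [0, 0, 0], 1],
  ],
)

```text
time_s: 9.3
position: [0.5737, -0.0541, 0.0406]
ee_rot: [-3.027, -0.038, -0.812]
contact_force: [0.6, 0.2, -2.0]
width: 0.0123
grasp_force: 58.7
```

```bash
python3 m3.py pics/w4.png
```

```text
grasp pt [ 0.5641 -0.0544  0.0571] head 1.49 lean 30.03 q [-0.21  0.05  2.36  0.49  0.25  0.89] F [ 0.6  0.2 -2. ] w 0.0123 gf 58.7 t 9.3
axis [ 0.6256 -0.0537  0.0332] 3721 top 0.0918 dist 0.0614 cup yaw 0.6 tilt plane [-0.016 -0.002  0.09 ]
rail L 2881 x 0.6261 z 0.0261 inner -0.0072 fit [-0.0201  0.6273]
rail R 2943 x 0.6306 z 0.0262 inner -0.0996 fit [-0.0254  0.6271]
```

Emit:
jog_arm(
  increments=[
    [[9, 0, 5], [0, 0, 0], 1],
    [[18, 0, 10.5], [0, 0, 0], 1],
    [[27, 0, 15.5], [0, 0, 0], 1],
    [[36, 0, 21], [0, 0, 0], 1],
    [[45, 0, 26], [0, 0, 0], 1],
    [[54, 0, 31], [0, 0, 0], 1],
    [[63, 0, 36.5], [0, 0, 0], 1],
    [[72, 0, 41.7], [0, 0, 0], 1],
    [[72, 0, 41.7], [0, 0, 0], 1],
    [[72, 0, 41.7], [0, 0, 0], 1],
  ],
)

```text
time_s: 10.35
position: [0.6568, -0.0521, 0.0405]
ee_rot: [-3.027, -0.038, -0.812]
contact_force: [-0.4, -0.2, -3.0]
width: 0.0125
grasp_force: 58.7
```

```bash
python3 m3.py pics/w5.png
```

```text
grasp pt [ 0.6473 -0.0524  0.057 ] head 1.49 lean 30.03 q [-0.17  0.19  2.19  0.39  0.26  1.03] F [-0.4 -0.2 -3. ] w 0.0125 gf 58.7 t 10.35
axis [ 0.7099 -0.0515  0.0334] 4114 top 0.0926 dist 0.0627 cup yaw 0.74 tilt plane [ 0.008 -0.015  0.092]
rail L 2072 x 0.6278 z 0.0261 inner 0.0192 fit [-0.0325  0.6293]
rail R 1887 x 0.6325 z 0.0262 inner -0.1275 fit [-0.0128  0.6304]
deck front x 0.6695 z 0.1129
```

View pics/w5.png

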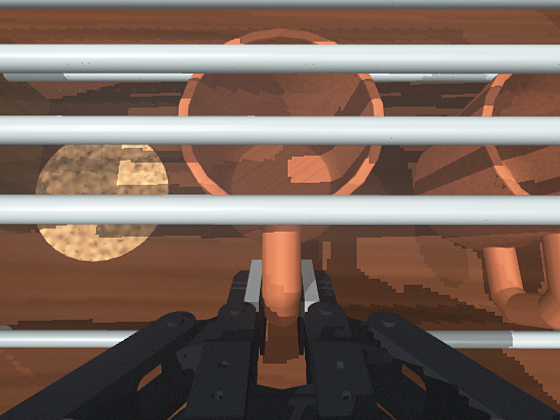

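The view shows the cup behind the rail and under the deck, with the mat to its left at (103,198) and the twin at (520,150). I move it sideways most of the way, lowering it slightly.

Emit:
jog_arm(
  increments=[
    [[0, -10, 0], [0, 0, 0], 1],
    [[0, -22, 0], [0, 0, 0], 1],
    [[0, -34, 0], [0, 0, 0], 1],
    [[0, -46, 0], [0, 0, 0], 1],
    [[-0.5, -58, 1], [0, 0, 0], 1],
    [[-1, -70, 2], [0, 0, 0], 1],
    [[-1.5, -81, 3], [0, 0, 0], 1],
    [[-2, -90, 3.5], [0, 0, 0], 1],
    [[-2, -97, 3.5], [0, 0, 0], 1],
    [[-2, -97, 3.5], [0, 0, 0], 1],
    [[-2, -97, 3.5], [0, 0, 0], 1],
  ],
)

```text
time_s: 11.5
position: [0.6538, 0.0447, 0.0366]
ee_rot: [-3.027, -0.038, -0.812]
contact_force: [-0.3, -0.4, -2.2]
width: 0.0126
grasp_force: 58.7
```

```bash
python3 m3.py pics/w6.png
```

```text
grasp pt [0.6443 0.0445 0.0531] head 1.47 lean 30.03 q [ 0.03  0.19  2.2  -0.01  0.22  1.59] F [-0.3 -0.4 -2.2] w 0.0126 gf 58.7 t 11.5
axis [0.7023 0.0567 0.0413] 1975 top 0.1051 dist 0.0593 cup yaw 11.88 tilt plane [ 0.007 -0.044  0.106]
rail L 488 x 0.6276 z 0.0262 inner 0.0358 fit [-0.0168  0.6283]
rail R 7 x 0.6313 z 0.0126 inner -0.095 fit [-1.6733  0.471 ]
deck front x 0.6673 z 0.113
```

Emit:
jog_arm(
  increments=[
    [[0, -2, 0], [0, 0, 0], 1],
    [[0, -4, 0], [0, 0, 0], 1],
    [[0, -6, 0], [0, 0, 0], 1],
    [[0, -8, 0], [0, 0, 0], 1],
    [[0, -9, 0], [0, 0, 0], 1],
    [[0, -10, 0], [0, 0, 0], 1],
    [[0, -10, 0], [0, 0, 0], 1],
    [[0, -10, 0], [0, 0, 0], 1],
  ],
)

```text
time_s: 12.35
position: [0.6541, 0.0548, 0.0368]
ee_rot: [-3.027, -0.038, -0.813]
contact_force: [0.6, 0.2, -2.7]
width: 0.0126
grasp_force: 58.7
```

Emit:
jog_arm(
  increments=[
    [[0, -0.5, 0], [0, 0, 0], 1],
    [[0, -1, 0], [0, 0, 0], 1],
    [[0, -1, 0], [0, 0, 0], 1],
  ],
)

```text
time_s: 12.65
position: [0.6541, 0.0558, 0.0368]
ee_rot: [-3.027, -0.037, -0.813]
contact_force: [-0.5, 0.4, -1.8]
width: 0.0125
grasp_force: 58.7
```

Emit:
jog_arm(
  increments=[
    [[0, -0.5, 0], [0, 0, 0], 1],
    [[0, -1, 0], [0, 0, 0], 1],
    [[0, -1, 0], [0, 0, 0], 1],
  ],
)

```text
time_s: 12.95
position: [0.654, 0.0568, 0.0367]
ee_rot: [-3.027, -0.037, -0.813]
contact_force: [0.2, -0.1, -1.7]
width: 0.0128
grasp_force: 58.7
```

Emit:
jog_arm(
  increments=[
    [[0, -0.5, 0], [0, 0, 0], 1],
    [[0, -1, 0], [0, 0, 0], 1],
    [[0, -1, 0], [0, 0, 0], 1],
  ],
)

```text
time_s: 13.25
position: [0.654, 0.0578, 0.0368]
ee_rot: [-3.027, -0.037, -0.813]
contact_force: [-0.0, -0.1, -0.8]
width: 0.0125
grasp_force: 58.7
```

Run:
```python
from h import *
grasp(); im,d,c=grab('wrist'); cv2.imwrite('pics/w7.png',im[...,::-1])
```

```text
grasp pt [0.6445 0.0575 0.0532] head 1.46 lean 30.06 q [ 0.06  0.19  2.2  -0.08  0.22  1.68] F [-0.  -0.1 -0.8] w 0.0125 gf 58.7 t 13.25
```

View pics/w7.png

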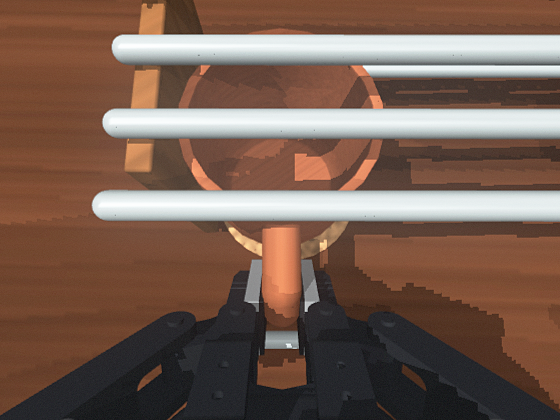

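The cup's left edge at (180,120) is only a few mm from the panel face at about (170,130). I creep on until I feel contact.

Emit:
jog_arm(
  increments=[
    [[0, -0.5, 0], [0, 0, 0], 1],
    [[0, -1, 0], [0, 0, 0], 1],
    [[0, -1, 0], [0, 0, 0], 1],
  ],
)

```text
time_s: 13.6
position: [0.654, 0.0587, 0.0367]
ee_rot: [-3.027, -0.037, -0.813]
contact_force: [0.4, 0.8, -1.8]
width: 0.0123
grasp_force: 58.7
```

Emit:
jog_arm(
  increments=[
    [[0, -0.5, 0], [0, 0, 0], 1],
    [[0, -1, 0], [0, 0, 0], 1],
    [[0, -1, 0], [0, 0, 0], 1],
  ],
)

```text
time_s: 13.9
position: [0.6537, 0.0594, 0.0366]
ee_rot: [-3.028, -0.037, -0.812]
contact_force: [-1.8, -4.1, -1.4]
width: 0.0126
grasp_force: 59.0
```

Contact is felt at about 4 N. I lower the cup gently onto the mat.

Emit:
jog_arm(
  increments=[
    [[-0.5, 0, 0.9], [0, 0, 0], 1],
    [[-1, 0, 1.7], [0, 0, 0], 1],
    [[-1.5, 0, 2.6], [0, 0, 0], 1],
    [[-1.5, 0, 2.6], [0, 0, 0], 1],
  ],
)

```text
time_s: 14.3
position: [0.6547, 0.0596, 0.0342]
ee_rot: [-3.027, -0.037, -0.815]
contact_force: [-0.4, -4.6, 0.1]
width: 0.0129
grasp_force: 59.0
```

Emit:
jog_arm(
  increments=[
    [[-0.25, 0, 0.4], [0, 0, 0], 1],
    [[-0.25, 0, 0.4], [0, 0, 0], 1],
  ],
)

```text
time_s: 14.5
position: [0.6546, 0.0597, 0.0338]
ee_rot: [-3.027, -0.037, -0.815]
contact_force: [0.0, -4.6, 0.7]
width: 0.0126
grasp_force: 59.1
```

Emit:
jog_arm(
  increments=[
    [[-0.25, 0, 0.4], [0, 0, 0], 1],
    [[-0.25, 0, 0.4], [0, 0, 0], 1],
  ],
)

```text
time_s: 14.7
position: [0.6547, 0.0597, 0.0334]
ee_rot: [-3.027, -0.037, -0.815]
contact_force: [0.7, -6.1, 0.5]
width: 0.0128
grasp_force: 59.1
```

Emit:
jog_arm(
  increments=[
    [[-0.25, 0, 0.4], [0, 0, 0], 1],
    [[-0.25, 0, 0.4], [0, 0, 0], 1],
  ],
)

```text
time_s: 14.9
position: [0.6547, 0.0597, 0.033]
ee_rot: [-3.027, -0.037, -0.815]
contact_force: [0.4, -5.7, -0.3]
width: 0.0127
grasp_force: 59.1
```

Emit:
jog_arm(
  increments=[
    [[-0.25, 0, 0.4], [0, 0, 0], 1],
    [[-0.25, 0, 0.4], [0, 0, 0], 1],
  ],
)

```text
time_s: 15.1
position: [0.6548, 0.0597, 0.0326]
ee_rot: [-3.027, -0.037, -0.815]
contact_force: [-0.1, -4.7, 0.3]
width: 0.0122
grasp_force: 59.1
```

Emit:
jog_arm(
  increments=[
    [[-0.25, 0, 0.4], [0, 0, 0], 1],
    [[-0.25, 0, 0.4], [0, 0, 0], 1],
  ],
)

```text
time_s: 15.3
position: [0.6548, 0.0597, 0.0323]
ee_rot: [-3.026, -0.037, -0.816]
contact_force: [-0.4, -4.8, 3.0]
width: 0.0128
grasp_force: 59.7
```

The cup now rests on the top (+3 N vertical), touching the panel. I release it and back off along the tool axis.

Emit:
jog_arm(
  increments=[
    [[0, 0, 0], [0, 0, 0], 0.8],
    [[0, 0, 0], [0, 0, 0], 0.7],
    [[0, 0, 0], [0, 0, 0], 0.6],
    [[0, 0, 0], [0, 0, 0], 0.55],
    [[0, 0, 0], [0, 0, 0], 0.55],
    [[0, 0, 0], [0, 0, 0], 0.55],
  ],
)

```text
time_s: 15.9
position: [0.6539, 0.0599, 0.0314]
ee_rot: [-3.027, -0.038, -0.813]
contact_force: [-0.1, 0.1, -0.4]
width: 0.0384
grasp_force: 0.0
```

Run:
```python
from h import *
grasp(); im,d,c=grab('wrist'); cv2.imwrite('pics/w8.png',im[...,::-1])
```

```text
grasp pt [0.6444 0.0596 0.0478] head 1.47 lean 30.06 q [ 0.06  0.2   2.2  -0.09  0.21  1.69] F [-0.1  0.1 -0.4] w 0.0384 gf 0.0 t 15.9
```

View pics/w8.png

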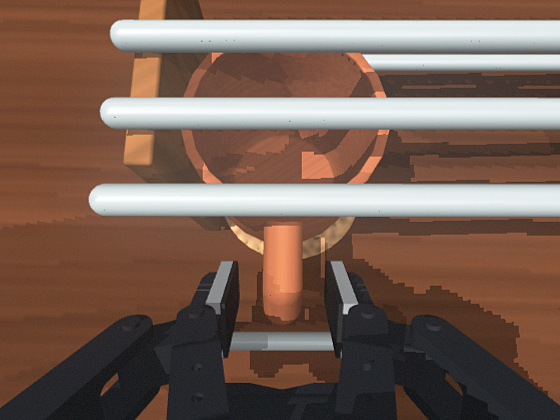

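The handle, at (283,270), is free between the open pads and points straight to the front. I retract.

Emit:
jog_arm(
  increments=[
    [[0, 0, -10], [0, 0, 0], 0.55],
    [[0, 0, -25], [0, 0, 0], 0.55],
    [[-2, 0, -45], [0, 0, 0], 0.55],
    [[-6, 0, -70], [0, 0, 0], 0.55],
    [[-10, 0, -100], [0, 0, 0], 0.55],
    [[-15, 0, -140], [0, 0, 0], 0.55],
    [[-15, 0, -140], [0, 0, 0], 0.55],
    [[-15, 0, -140], [0, 0, 0], 0.55],
  ],
)

```text
time_s: 16.75
position: [0.5712, 0.0577, 0.1471]
ee_rot: [-3.026, -0.037, -0.818]
contact_force: [-0.3, -0.2, -0.3]
width: 0.0386
grasp_force: 0.0
```

Run:
```python
from h import *
grasp(); im,d,c=grab('wrist'); P=cloud(d,c); cv2.imwrite('pics/w9.png',im[...,::-1])
hsv=cv2.cvtColor(im,cv2.COLOR_RGB2HSV)
# handle points of the placed cup
o=(hsv[...,0]<10)&(hsv[...,1]>110)&(P[...,2]>.025)&(P[...,2]<.08)&(P[...,0]>.62)&(P[...,0]<.668)&(abs(P[...,1]-.059)<.03)
q=P[o]; print(len(q)); 
for a in(.63,.64,.65,.66):
    b=q[(q[:,0]>a-.0)&(q[:,0]<a+.01)]; print(a,len(b),b.mean(0).round(4) if len(b) else '')
print('handle min x',np.percentile(q[:,0],1).round(4))
```

```text
grasp pt [0.5616 0.0575 0.1635] head 1.48 lean 30.27 q [ 0.07 -0.15  2.3  -0.05  0.46  1.66] F [-0.3 -0.2 -0.3] w 0.0386 gf 0.0 t 16.75
638
0.63 150 [0.6384 0.0585 0.0523]
0.64 274 [0.644  0.0585 0.0661]
0.65 119 [0.655  0.0579 0.0719]
0.66 95 [0.6641 0.0579 0.0722]
handle min x 0.6373
```

View pics/w9.png

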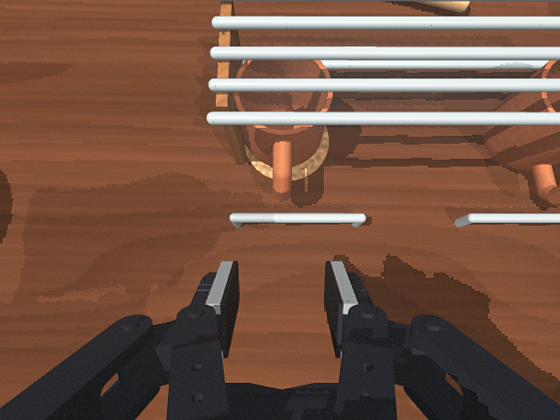

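The view shows the cup upright on the mat against the left panel. Its handle, at (283,170), points to the front and lies behind the rail at (298,217), and the twin is untouched. The gripper is clear.

```bash
python3 -c "
from cell import job
print(job.job_done())"
```

```text
the job is handed in; nothing more can be done
None
```

The orange cup is in the rack's left place, standing upright against the end panel and wholly behind the rail, with its handle to the front within about 3°. Nothing else appears to have been disturbed, and I handed the job in at about 17 s of the 51 s allowed.

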